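# Pull the hoist isolator home with the hook rod over the guard

### The job

Take the orange-handled hook rod from its stand, reach over the yellow guard, and with the rod alone pull the red slide switch towards the guard until it is fully home: past where its slide ends, the paddle gives stiffly some way further, by a different amount each time, before it stands solid. Hold it solid for a good second with a steady pull of about 10 N, never over 20 N, then unhook and lay the rod back in both notches of its stand. Leave the blue switch and everything else as it is, and keep the gripper itself off the switches.

Things in the scene. Friction and masses are not known exactly. Their poses are not given: they have to be found in the camera images.
- station: Hoist control tray, fixed; position and yaw vary. Grey base plate 210 (x) x 220 (y) x 12 mm, origin at the centre of its underside, +x pointing away from the yellow guard. Row of terminal blocks at x = 77 to 99 mm, 50 mm high. Switch modules on the plate are centred at x = -10 mm, y = +45 and -45 mm; which is the red one varies.
- red_switch (a joint): Slide of the red switch in m, 0 at the off end, growing towards the guard (tray's -x), end stop at 0.030; drag about 3 N, no spring. Starts at 0 to 0.010. The paddle on it has a further stiff take-up the same way, not measured: 0 to 16 mm, partly used up at the start, differently each time; it gives at about 5 N, then is solid. Both stay where left.
- blue_switch_paddle (a point): Point in the middle of the blue paddle, 62 mm above the bench. It is to stay where it is.
- stand: Dark steel rod stand, fixed; position and yaw vary, tray and stand may change sides. Base 150 (x) x 90 (y) x 10 mm, origin under its centre. Uprights 8 mm thick (x), 50 mm wide (y) at x = +-55 mm carry notches 27 mm wide with flared mouths: floor 112 mm above the bench, flare tops about 137 mm. Free space between the uprights down to the base.
- stand_rest (a point): Where the middle of the rod's handle lies when the rod rests in the stand: 122 mm above the bench, midway between the uprights; axes as the stand's.
- hook_rod: Loose L-bent hook rod, about 160 g. Origin at the middle of its orange square handle, 145 mm long along x, 20 x 20 mm. From its +x end a 10 mm round steel rod goes on to x = 130 mm and there bends straight down (-z), ending 110 mm below the handle's axis. Starts lying in both notches, axes nearly parallel to the stand's, bent leg hanging free beyond its +x end.
- rod_tip (a point): Lower end of the rod's bent leg: at (130, 0, -110) mm in the rod's axes.
- spool: Copper wire spool, 84 mm across, 36 mm high, origin under its centre. Bystander.
- spray: Blue spray can, 52 mm across, 150 mm high, origin under its centre. Bystander.
- glue: White glue bottle with green cap, 48 mm across, 130 mm high, origin under its centre. Bystander.
- cup: Brown paper-coloured cup, 68 mm across, 75 mm high, origin under its centre. Bystander.
- hammer: Hammer lying on the bench. Bystander.
- screwdriver: Screwdriver lying on the bench. Bystander.
- bearing: Steel bearing blank, 44 mm across, 16 mm high, origin under its centre. Bystander.
- red_switch_module: Fixed grey module of the red switch, 110 (x) x 40 (y) x 20 mm; origin under its centre, 12 mm above the bench, axes as the tray's. Its red paddle is an upright plate 8 mm thick (x), 26 mm wide (y), 37 to 82 mm above the bench, on a rail up to 40 mm high. Paddle's middle: module x = 32 mm + mounting offset (-6 to 6 mm, unmeasured, fixed per run) - slide - take-up.
- blue_switch_module: The same module of the blue neighbour switch, 90 mm to the side.
- guard_top (a point): Middle of the top edge of the yellow guard, 120 mm above the bench: an upright plate 5 mm thick across the whole 220 mm width of the tray, at the tray's x = -105 to -100 mm. Yellow side plates (y = +-107.5 mm, x = -100 to -10 mm, 5 mm thick) rise to 80 mm. Axes as the tray's.
Things that resemble listed ones, but are neither listed nor needed, are in the scene too. Of the things that look like the hook_rod, the larger one is meant.

How it is judged:
On the way, in this order (a step that is already met when the one before it is completed fails the run):
1. the rod is lifted out of its stand (contact force between hook_rod and stand below 0.1 N and distance between hook_rod and stand_rest above 0.05 m), for 0.2 s.
2. the red switch's slide is within 2.5 mm of its end and the rod pulls on it with 7.5 to 14 N for 0.9 s (value of joint red_switch above 0.0275 m and contact force between hook_rod and red_switch_module between 7.5 and 14 N), for 0.9 s.
At the end, for the whole second after the job is handed in: The red switch's slide is within 2.5 mm of its end stop; the rod lies at rest in both notches of its stand, upright within 0.12 rad, in line with the stand within 0.15 rad (either way round), its middle within 22 mm of the rest point and not more than 4 mm above it, released (value of joint red_switch above 0.0275 m and distance between hook_rod and stand_rest below 0.022 m and z of hook_rod in the frame of stand_rest below 0.004 m and angle between hook_rod's own z axis and vertical below 0.12 rad and angle between the x axis of hook_rod and the x axis of stand, either way round below 0.15 rad and contact force between hook_rod and stand above 0.5 N and linear speed of hook_rod below 0.02 m/s); the robot touches nothing.
It fails at once if the rod bears on the red switch with more than 20 N (contact force between hook_rod and red_switch_module above 20 N).
It fails at once if the gripper or arm touches the red switch (contact force between any of the fingers, the arm and red_switch_module above 0.5 N).
It fails at once if the gripper or arm touches the blue switch (contact force between any of the fingers, the arm and blue_switch_module above 0.5 N).
It fails at once if the blue switch is moved by more than 4 mm (distance of blue_switch_paddle from where it was at the start of the episode above 0.004 m).
It fails at once if a bystander is moved by more than 30 mm (distance of any of spool, spray, glue, cup, hammer, screwdriver, bearing from where it was at the start of the episode above 0.03 m).
It also fails if it takes over 69 s, if anything falls off the work surface, if the arm or the gripper's body presses on something with over 40 N, if the wrist force passes 120 N, or if a joint passes its speed limit or range.

### The arm

A 6-joint arm with a two-finger parallel gripper is mounted at the origin on the work surface. World frame = base frame: x ahead of the robot, y to its left, z up, the work surface at z = 0. Lengths are in m, angles in rad, forces in N, time in s.
With the tool pointing down it reaches from about 0.275 to 0.825 m from the base axis. Payload 4.9 kg.
Tool frame: the origin (TCP) lies midway between the tips of the shut fingers; the grasp point (between the pads) lies 19 mm behind it (grip_point_offset is the distance from the TCP to the grasp point, in m); z points along the fingers, x is the direction in which the jaws open and shut, and the axes are right-handed (so a half turn about z gives the same grasp; the last joint's range is limited). The gripper opens to 85 mm and grips with 20 to 120 N. Pads are 22 mm wide; open, the fingers measure 114 mm over their backs; the gripper's body (76 mm by 85 mm) begins 54 mm behind the grasp point. The pads swing forward as they close: fully open they stand 13 mm farther back than shut.
Start: joints at [-1.453, 0.326, -0.193, 1.052, 0, 1.437], TCP at [0.137, -0.533, 0.231] pointing down, gripper open.
Joint ranges: [-2.65, 2.65], [-0.97, 1.79], [-1.3, 1.35], [-1.93, 2.1], [-1.47, 1.37], [-3.14, 3.14]. Speed limits (rad/s): [2.57, 2.57, 3.14, 3.14, 3.14, 3.14].

### API

Orientations are given as a rotation vector (axis times angle).
In Python, from cell import * gives the robot as it stands. Calls block until the motion is done:
- movep(position, orientation): joint-space move of the TCP to a pose.
- move_l(position, velocity=0.15, rot=None, until_force=None): straight line of the TCP; rot=None keeps the orientation; velocity is the mean speed in m/s. With until_force (N) it stops when the force on the tool has changed by that much, and returns True; else False.
- set_joints(angles): joint-space move.
- let_go() and grab(newtons=None): open the fingers fully, or close them until they stop; newtons is the grip in N (None keeps the last).
- sleep(seconds).
- ik(position, orientation): joint angles nearest the present ones, or None.
- get_state(): the state.
- grab_frame(name): name is "scene" or "top" or "wrist"; returns a dict with "img" (480x640x3 uint8, red, green, blue), "fx", "fy", "cx", "cy" (pixels), "k1" (the pictures are not rectified: a ray, as slopes to the right and down, at radius r is drawn at 1 + k1 r^2 times it, then the intrinsics apply), "cam_to_world" (4x4, takes a point from camera to world coordinates); the wrist camera has in their place "T_tool_cam" (4x4, takes a point from camera to tool coordinates, whose origin is the TCP and whose axes are the tool frame's). Camera axes: x right, y down, z forward; pixel columns grow to the right and rows downward; lengths in m; the calibration is good to about 2 mm. A picture is of the moment at which its call begins: read the wrist's pose just before it. There is no depth.
A pose or a line that the arm cannot do raises MotionError and nothing moves.
- sign_off(): hands the job in, once; it reports no verdict.
Trained networks look in the newest picture that a camera, given by its name, has taken for a name from the list of things; names that differ only in an ending like _2 or _b are one class to them, and where a whole thing is asked for, a point or a joint stands for the part that bears it (a point fixed in the world has none). Each returns a list of dicts, best first, with "score" (0 to 1); they miss things now and then, are a little off and sometimes report something else, mostly with a low value. They report only what shows in the picture. A call takes as long as a camera call. They do not tell look-alikes from the thing itself.
- spot_in(camera, name): "centre" ([column, row] in pixels, amid what is visible of it).
- silhouettes(camera, name): "mask" (480x640 bool, what is visible of it) and "centre" ([column, row] in pixels, amid what is visible of it).
- tip_of(camera, name): "centre" ([column, row] in pixels: a listed point, or the origin of a listed thing).
The state is a dict: "clock": time; "q": joint angles; "joint_velocities": joint speeds; "tau": joint torques, N m; "position": TCP position; "eef_rot": TCP orientation; "contact_force": force on the tool from outside, world axes, zero at the start; "wrist_torque": the same for the moment, N m; "finger_gap": opening from 0.0 (shut) to 1.0 (fully open).
Only numpy, scipy, OpenCV 4.12 (cv2) and the standard library are available. Lean on these libraries where they do the work, as an engineer would, in place of code of your own. Each camera call takes 0.05 s, during which the arm holds its last target. There are 200 camera calls.

## Working session

There is one attempt and no reset: what is moved stays moved. The work goes in short steps, each a Python script; the robot and the scene stay as the last script left them, time stands still between calls to the robot, and variables do not carry over. Pictures are saved under pics/ and viewed, about 8 in all and at most 12, crops included, and the job is handed in when it is done.

```bash
ls; mkdir -p pics; python3 - <<'E'
from cell import *
import cv2,numpy as np
s=get_state();print(s['clock'],s['position'],s['eef_rot'],s['contact_force'])
ims=[]
for n in("scene","top"):
    f=grab_frame(n);print(n,f['fx'],f['fy'],f['cx'],f['cy'],f['k1'],np.round(f['cam_to_world'],4).tolist())
    cv2.imwrite(f'pics/{n}0.png',f['img'][:,:,::-1])
    for k in("hook_rod","rod_tip","station","stand","stand_rest","guard_top","red_switch_module","blue_switch_module","blue_switch_paddle","red_switch"):
        for fn in(spot_in,tip_of):
            try:print(n,k,fn.__name__,[(np.round(d['centre'],1).tolist(),round(d['score'],2)) for d in fn(n,k)[:3]])
            except Exception as e:print(n,k,e)
E
```

```text
pics
0.0 [ 0.13696163 -0.53208113  0.2304956 ] [-2.48180117e+00  1.92421522e+00  1.92104495e-03] [ 0.15266727 -0.40876217 -0.56375174]
scene 476.901498044466 476.901498044466 315.8128359722625 237.10294579141114 -0.05962515343560113 [[-0.7101, 0.5291, -0.4645, 1.0809], [0.7039, 0.5189, -0.4851, 0.5464], [-0.0157, -0.6714, -0.7409, 0.978], [0.0, 0.0, 0.0, 1.0]]
scene hook_rod call [([332.8, 178.0], 0.75), ([293.7, 227.3], 0.58), ([278.4, 203.2], 0.57)]
scene hook_rod call [([286.4, 200.4], 0.81), ([334.2, 172.7], 0.48)]
scene rod_tip call [([281.8, 203.2], 0.92), ([332.4, 180.4], 0.5)]
scene rod_tip call [([256.8, 254.8], 0.8), ([310.7, 195.9], 0.71)]
scene station call [([367.9, 316.6], 0.8), ([495.2, 352.1], 0.51)]
scene station call [([362.3, 325.9], 0.67)]
scene stand call [([292.4, 224.9], 0.55)]
scene stand call [([292.3, 229.9], 0.64)]
scene stand_rest call [([292.2, 228.0], 0.58), ([366.2, 313.2], 0.41)]
scene stand_rest call []
scene guard_top call [([365.0, 313.7], 0.93)]
scene guard_top call [([386.2, 269.2], 0.84), ([346.9, 312.4], 0.66)]
scene red_switch_module call [([24
[... 1448 characters left out ...]
rest call [([374.1, 251.1], 0.6)]
top guard_top call [([236.2, 224.7], 0.69)]
top guard_top call [([239.1, 258.8], 0.57), ([218.5, 230.1], 0.16)]
top red_switch_module call [([218.7, 229.1], 0.84)]
top red_switch_module call [([219.1, 229.8], 0.66)]
top blue_switch_module call [([252.2, 221.9], 0.66)]
top blue_switch_module call [([254.9, 221.1], 0.84)]
top blue_switch_paddle call [([250.6, 213.1], 0.6)]
top blue_switch_paddle call [([250.0, 210.6], 0.48)]
top red_switch call [([218.1, 218.8], 0.5)]
top red_switch it knows: bearing, blue_switch_module, blue_switch_paddle, cup, glue, guard_top, hammer, hook_rod, red_switch_module, rod_tip, screwdriver, spool, spray, stand, stand_rest, station
```

```bash
python3 - <<'E'
import cv2
a=cv2.imread('pics/scene0.png');cv2.imwrite('pics/a.png',cv2.resize(a[120:420,180:580],(800,600),interpolation=cv2.INTER_CUBIC))
a=cv2.imread('pics/top0.png');cv2.imwrite('pics/b.png',cv2.resize(a[150:380,160:466],(798,600),interpolation=cv2.INTER_CUBIC))
E
```

```text
(no output)
```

View pics/a.png

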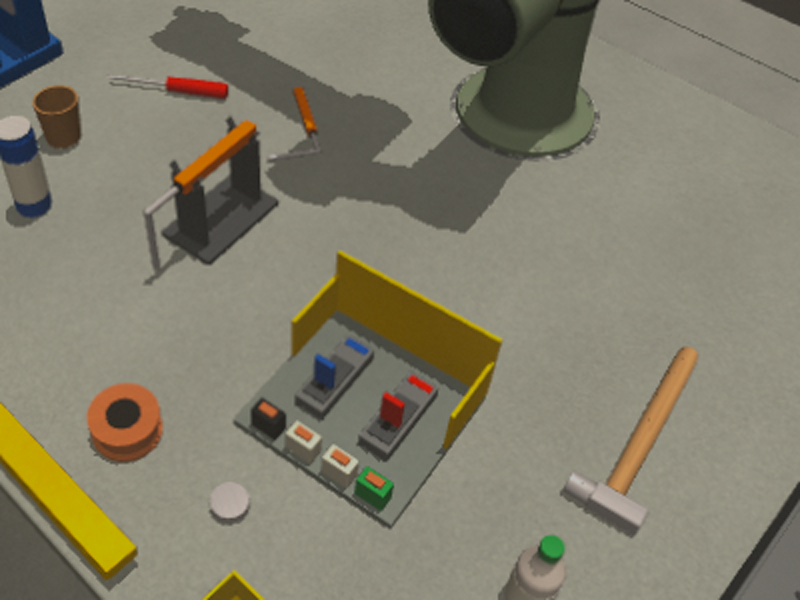

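View pics/b.png

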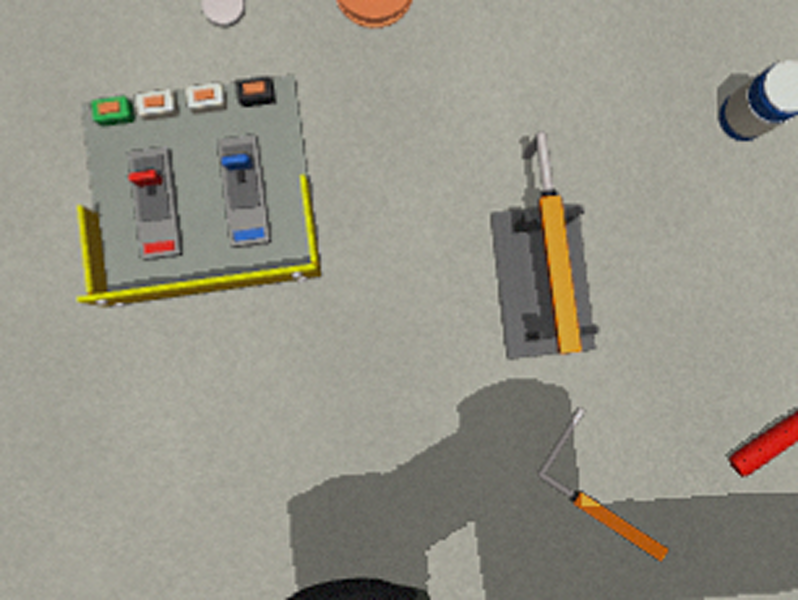

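Overview (pictures 1–2): the orange-handled look-alikes are the large rod in the stand, top px ≈(375,253), and the small rod lying on the bench, top px ≈(398,350). I choose the large one. The red switch is on the left in the top view, px ≈(216,218), so it sits at tray y=+45. Next I fit the poses and take close wrist views.

```bash
cat > h.py <<'E'
from cell import *
import numpy as np, cv2
from scipy.spatial.transform import Rotation as R
from scipy.optimize import least_squares
CAM={}
def proj(P,f,T):
    P=np.atleast_2d(P); p=(P-T[:3,3])@T[:3,:3]
    s=p[:,:2]/p[:,2:]; s=s*(1+f['k1']*(s**2).sum(1,keepdims=True))
    return s*[f['fx'],f['fy']]+[f['cx'],f['cy']]
def ray(uv,f,T,z):
    s0=(np.array(uv,float)-[f['cx'],f['cy']])/[f['fx'],f['fy']]; s=s0.copy()
    for _ in range(10): s=s0/(1+f['k1']*(s@s))
    d=T[:3,:3]@[s[0],s[1],1]; return T[:3,3]+d*(z-T[2,3])/d[2]
def wrist():
    st=get_state(); f=grab_frame("wrist"); W=np.eye(4)
    W[:3,:3]=R.from_rotvec(st['eef_rot']).as_matrix(); W[:3,3]=st['position']
    return f,W@f['T_tool_cam']
def pose(v,P):  # v=x,y,z,yaw
    return R.from_euler('z',v[3]).apply(P)+v[:3]
def fit(obs,v0,fixz):
    # obs: list of (P_local Nx3, uv Nx2, f, T)
    def r(v):
        w=[v[0],v[1],fixz,v[2]]
        return np.concatenate([(proj(pose(w,P),f,T)-uv).ravel() for P,uv,f,T in obs])
    s=least_squares(r,v0,loss='soft_l1',f_scale=2); return s.x,r(s.x).reshape(-1,2)
def down(yaw): # tool z down, tool x (jaw) along horizontal direction yaw
    return R.from_matrix(np.array([[np.cos(yaw),np.sin(yaw),0],[np.sin(yaw),-np.cos(yaw),0],[0,0,-1.]]).T).as_rotvec() if 0 else (R.from_euler('z',yaw)*R.from_euler('x',np.pi)).as_rotvec()
def yaws(a): # choose jaw yaw a or a+pi: return candidates
    return [a,a+np.pi,a-np.pi]
E
python3 - <<'E'
from h import *
ft=grab_frame('top');fs=grab_frame('scene')
b=lambda l:np.array(l)*[306/798,230/600]+[160,150]
a=lambda l:np.array(l)*.5+[180,120]
P=np.array([[105,110,12],[105,-110,12],[-102.5,110,120],[-102.5,-110,120]])/1e3
v,r=fit([(P,b([[82,103],[293,75],[80,298],[319,270]]),ft,ft['cam_to_world']),
 (P,a([[391,520],[236,418],[499,343],[340,254]]),fs,fs['cam_to_world'])],[.45,.2,0],0)
print('tray',v,np.round(r,1).tolist())
P=np.array([[72.5,0,10],[-72.5,0,10],[130,0,0]])/1e3
w,r=fit([(P,b([[551,195],[570,352],[542,133]]),ft,ft['cam_to_world']),
 (P,a([[181,182],[250,125],[148,212]]),fs,fs['cam_to_world'])],[.45,-.1,0],.122)
print('rod',w,np.round(r,1).tolist())
P=np.array([[75,45,10],[75,-45,10],[-75,45,10]])/1e3
s,r=fit([(P,b([[491,213],[580,205],[508,358]]),ft,ft['cam_to_world']),
 (P[:2],a([[210,260],[163,232]]),fs,fs['cam_to_world'])],[.45,-.1,0],0)
print('stand',s,np.round(r,1).tolist())
E
```

```text
tray [0.59005105 0.18065528 0.13090385] [[-0.2, -0.1], [0.7, -0.4], [-1.2, 0.4], [-1.4, -1.6], [0.2, 1.3], [-1.4, -1.1], [1.5, -2.4], [-0.6, -2.8]]
rod [ 0.49547459 -0.16531911  0.10633851] [[-0.6, -0.8], [-0.2, -0.6], [-0.7, 0.3], [-1.2, -1.1], [1.1, -2.4], [-0.1, -0.5]]
stand [ 0.49390892 -0.16616714  0.09921463] [[-0.2, -0.2], [-0.9, -0.7], [-0.2, 0.6], [-0.0, -0.3], [-0.7, -1.8]]
```

```bash
python3 - <<'E'
from h import *
print(np.round(get_state()['q'],2))
for y in (.103+np.pi/2,.103-np.pi/2):
    for p in([.495,-.165,.32],[.495,-.165,.11],[.49,.22,.2],[.42,.21,.14],[.59,.18,.36]):
        q=ik(p,down(y)); print(round(y,2),p,None if q is None else np.round(q,2))
y=.103-np.pi/2 if ik([.495,-.165,.32],down(.103-np.pi/2)) is not None else .103+np.pi/2
movep([.495,-.165,.33],down(y))
f,T=wrist(); print(np.round(f['T_tool_cam'],3).tolist(),f['fx'],f['k1'])
cv2.imwrite('pics/w1.png',f['img'][:,:,::-1])
st=get_state();print(st['clock'],st['position'])
P=np.array([[72.5,0,10],[-72.5,0,10],[130,0,0],[0,0,10]])/1e3
print(proj(pose([.4955,-.1653,.122,.106],P),f,T).round())
E
```

```text
[-1.45  0.33 -0.19  1.05 -0.    1.44]
1.67 [0.495, -0.165, 0.32] [-0.46  0.23 -0.1   1.24  0.   -0.57]
1.67 [0.495, -0.165, 0.11] [-0.46  0.39 -0.44  0.74  0.   -0.57]
1.67 [0.49, 0.22, 0.2] [ 0.28  0.33 -0.28  0.97  0.    0.18]
1.67 [0.42, 0.21, 0.14] [ 0.31  0.27 -0.53  0.77  0.    0.2 ]
1.67 [0.59, 0.18, 0.36] [0.18 0.42 0.27 1.42 0.   0.07]
-1.47 [0.495, -0.165, 0.32] [-0.46  0.23 -0.1   1.24  0.    2.58]
-1.47 [0.495, -0.165, 0.11] [-0.46  0.39 -0.44  0.74  0.    2.58]
-1.47 [0.49, 0.22, 0.2] [ 0.28  0.33 -0.28  0.97  0.   -2.96]
-1.47 [0.42, 0.21, 0.14] [ 0.31  0.27 -0.53  0.77  0.   -2.94]
-1.47 [0.59, 0.18, 0.36] [ 0.18  0.42  0.27  1.42  0.   -3.07]
[[1.0, 0.001, 0.0, -0.002], [-0.001, 0.96, 0.281, -0.072], [0.0, -0.281, 0.96, -0.144], [0.0, 0.0, 0.0, 1.0]] 428.6897508628767 -0.08374440335585029
4.0417 [ 0.49468048 -0.16581117  0.32971138]
[[324. 117.]
 [325. 292.]
 [324.  40.]
 [325. 210.]]
```

View pics/w1.png

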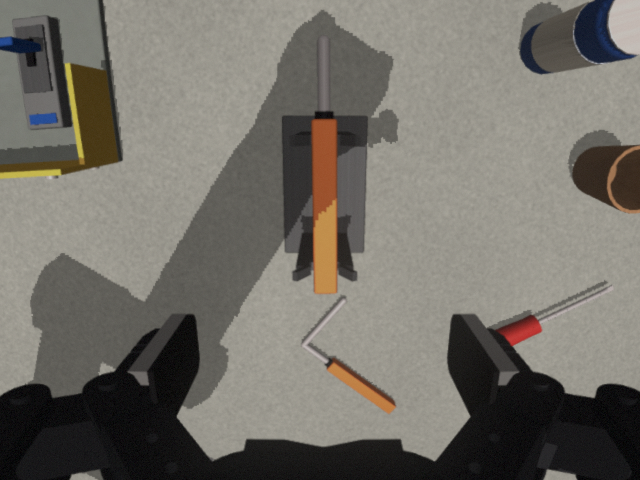

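Rod prediction matches within ~2 px (picture 3: handle ends at (325,118) and (325,292)), and this is the large rod in the stand. Next, a near view of the tray using the other wrist turn, which suits both places.

```bash
python3 - <<'E'
from h import *
movep([.50,.17,.33],down(.131+np.pi/2))
f,T=wrist(); np.savez('w2.npz',T=T,**{k:f[k] for k in('fx','fy','cx','cy','k1')})
cv2.imwrite('pics/w2.png',f['img'][:,:,::-1]);print(get_state()['clock'])
v=[.5900,.1807,0,.131]
P=np.array([[-102.5,110,120],[-102.5,-110,120],[105,110,12],[105,-110,12],[-65,45,32],[45,45,32],[18,32,82],[18,58,82]])/1e3
print(proj(pose(v,P),f,T).round().tolist())
E
```

```text
6.2417
[[451.0, 193.0], [189.0, 193.0], [411.0, 348.0], [231.0, 348.0], [363.0, 214.0], [361.0, 310.0], [353.0, 307.0], [379.0, 307.0]]
```

View pics/w2.png

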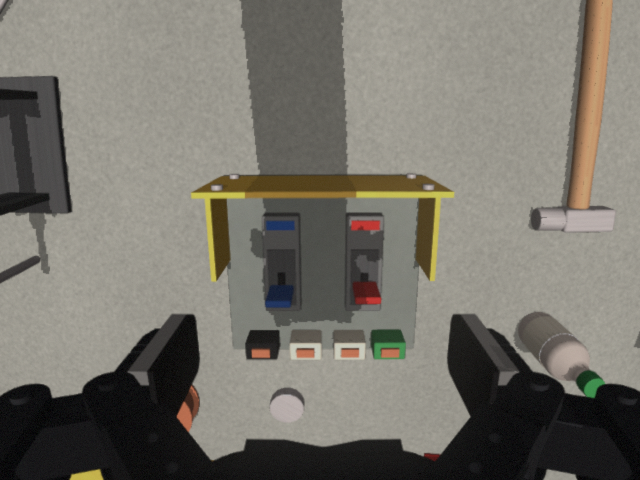

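```bash
python3 - <<'E'
from h import *
z=np.load('w2.npz');f={k:float(z[k]) for k in('fx','fy','cx','cy','k1')};T=z['T']
im=cv2.imread('pics/w2.png').astype(int);b,g,r=im[:,:,0],im[:,:,1],im[:,:,2]
m=(r>80)&(r>2*g)&(r>2*b)&(np.arange(480)[:,None]<320)&(np.arange(480)[:,None]>240);
ys,xs=np.nonzero(m[:,330:400]);xs+=330
for y in range(ys.min(),ys.max()+1):
    c=xs[ys==y];print(y,c.min(),c.max(),im[y,int(c.mean())],end=' | ')
P=np.array([[-102.5,110,120],[-102.5,-110,120],[105,110,12],[105,-110,12],[-65,25,32],[-65,65,32],[-65,-25,32],[-65,-65,32]])/1e3
uv=np.array([[451,193.5],[194,193.5],[415,348],[233,348],[347,214],[383.5,214],[299.5,214],[264.5,214]])
ft=grab_frame('top');Tt=ft['cam_to_world']
bb=lambda l:np.array(l)*[306/798,230/600]+[160,150]
v,res=fit([(P,uv,f,T)],[.59,.18,.13],0);print('\nwrist only',v,res.round(1).tolist())
v2,res=fit([(P,uv,f,T),(P[:4],bb([[82,103],[293,75],[80,298],[319,270]]),ft,Tt)],[.59,.18,.13],0);print('both',v2)
w=np.array([v[0],v[1],0,v[2]])
def loc(u,z): return R.from_euler('z',-v[2]).apply(ray(u,f,T,z)-w[:3])
y1=ys.max();c=xs[ys==y1-1]
print('far top',loc([c.mean(),y1+.5],.082),'L',loc([c.min(),y1-1],.082),'R',loc([c.max(),y1-1],.082),'bottom',loc([xs[ys==ys.min()].mean(),ys.min()-.5],.04))
cv2.imwrite('pics/w2c.png',cv2.resize(cv2.imread('pics/w2.png')[200:330,300:430],(520,520),interpolation=cv2.INTER_NEAREST))
E
```

```text
283 371 375 [25 29 79] | 284 367 374 [25 27 81] | 285 365 375 [28 31 81] | 286 365 375 [26 27 80] | 287 366 373 [28 31 82] | 288 365 376 [28 29 81] | 289 366 377 [32 32 84] | 290 366 377 [26 28 81] | 291 367 377 [27 27 82] | 292 366 378 [31 33 83] | 293 366 378 [29 30 79] | 294 367 378 [25 29 77] | 295 367 377 [26 28 79] | 296 366 379 [29 32 91] | 297 356 380 [ 38  42 144] | 298 356 380 [ 51  54 182] | 299 355 380 [ 55  61 189] | 300 355 380 [ 50  54 182] | 301 355 380 [ 42  46 151] | 302 356 380 [ 46  49 178] | 303 356 379 [ 46  48 146] | 
wrist only [0.58968332 0.18379465 0.13319752] [[3.7, -0.6], [-1.8, -0.1], [-1.1, -0.4], [0.3, -0.0], [0.2, 0.3], [1.6, 0.3], [0.2, 0.4], [-2.7, 0.5]]
both [0.58973115 0.18357284 0.13230517]
far top [0.01465166 0.04414749 0.082     ] L [0.01297916 0.03216548 0.082     ] R [0.01308787 0.05605185 0.082     ] bottom [0.00873411 0.05361434 0.04      ]
```

View pics/w2c.png

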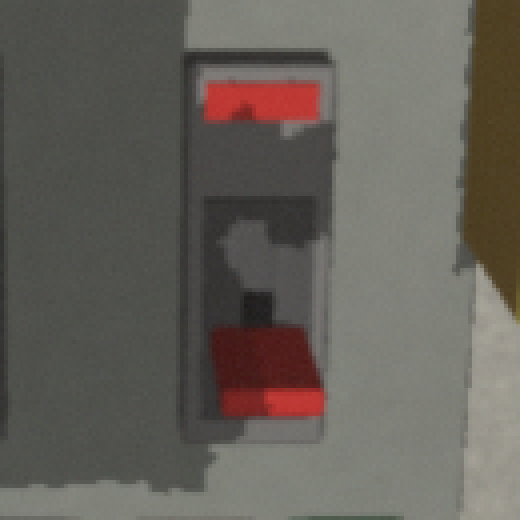

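```bash
cat >> h.py <<'E'
TRAY=[.5896,.1836,0,.1325]; ROD=[.4955,-.1653,.122,.106]; G=.019
def tray(x,y,z): return pose(TRAY,np.array([x,y,z])/1e3)
E
python3 - <<'E'
from h import *
o=down(ROD[3]+np.pi/2)
movep([ROD[0],ROD[1],.24],o)
move_l([ROD[0],ROD[1],ROD[2]-G],.15,until_force=8)
st=get_state();print(st['clock'],st['position'],st['contact_force'])
grab(120);st=get_state();print(st['clock'],st['finger_gap'],st['contact_force'])
move_l([ROD[0],ROD[1],.28-G],.15)
sleep(.3);st=get_state();print(st['clock'],st['position'],st['finger_gap'],st['contact_force'],st['wrist_torque'])
p=tray(35-130,44,280-19); move_l(p,.2,rot=down(TRAY[3]+np.pi/2))
st=get_state();print(st['clock'],st['position'],st['contact_force'],st['wrist_torque'])
f,T=wrist();cv2.imwrite('pics/w3.png',f['img'][:,:,::-1])
fs=grab_frame('scene');cv2.imwrite('pics/s3.png',fs['img'][:,:,::-1])
rod=[*(st['position']+[0,0,G]),TRAY[3]]
P=np.array([[72.5,0,10],[-72.5,0,10],[130,0,0],[130,0,-110]])/1e3
print(proj(pose(rod,P),f,T).round().tolist(),proj(pose(rod,P),fs,fs['cam_to_world']).round().tolist())
a=fs['img'][120:330,240:520,::-1];b=f['img'][:,:,::-1]
cv2.imwrite('pics/c3.png',np.vstack([cv2.resize(a,(400,300)),cv2.resize(b,(400,300))]))
E
```

```text
8.6667 [ 0.49623805 -0.16541684  0.10381834] [ 0.78974    -0.24109068  0.55109611]
9.2917 0.2129338771293889 [-0.52716505  1.12071578  4.97735977]
10.7917 [ 0.4952972  -0.16520326  0.26052095] 0.21541515777640544 [-0.46852993 -0.01334409 -2.17570014] [-0.01553171 -0.00839775 -0.06372708]
12.8417 [0.48968575 0.21396986 0.26097867] [ 0.15077673  0.56640304 -2.25312233] [-0.00375847  0.06989968 -0.02635723]
[[318.0, 532.0], [316.0, 112.0], [319.0, 602.0], [320.0, 434.0]] [[396.0, 247.0], [432.0, 205.0], [379.0, 270.0], [374.0, 303.0]]
```

View pics/c3.png

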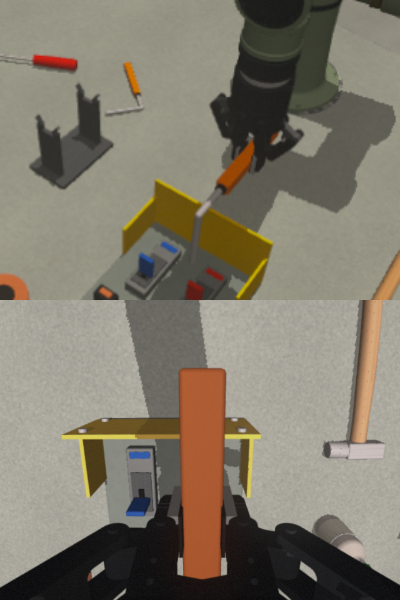

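The rod sits as predicted: in the scene view the bend is at ≈(380,268) and the tip at ≈(376,303), within 2–3 px. Next I lower it behind the paddle and pull gently.

```bash
cat >> h.py <<'E'
U=np.array([np.cos(TRAY[3]),np.sin(TRAY[3]),0])
def fx(n=5,dt=.02):
    a=[]
    for _ in range(n): a.append(get_state()['contact_force']@U); sleep(dt)
    return np.mean(a),np.min(a),np.max(a)
E
python3 - <<'E'
from h import *
z=.158-G
print(move_l(tray(-95,44,(z+.03)*1e3),.15),move_l(tray(-95,44,z*1e3),.05,until_force=4))
f0=fx(10);st=get_state();print(st['clock'],st['position'],st['contact_force'],f0)
np.save('f0.npy',f0[0])
r=move_l(tray(-105,44,z*1e3),.04,until_force=3.0);print(r,fx())
r=move_l(tray(-160,44,z*1e3),.015,until_force=7.0)
st=get_state();x=((st['position']-TRAY[:3])@U)*1e3
print(r,st['clock'],'tool tray x',x,fx(),st['finger_gap'],st['wrist_torque'])
fs=grab_frame('scene');cv2.imwrite('pics/s4.png',cv2.resize(fs['img'][200:350,290:490,::-1],(800,600),interpolation=cv2.INTER_CUBIC))
E
```

```text
False False
14.625 [0.48990155 0.21475007 0.13932234] [-0.038667    0.6932271  -1.07827697] (np.float64(0.07635017399247968), np.float64(-0.339117821944845), np.float64(0.5205254592832255))
False (np.float64(0.15973257525485243), np.float64(-0.14521518390564714), np.float64(0.4225102302374356))
True 17.4167 tool tray x -141.75781997207787 (np.float64(1.3874917066285526), np.float64(0.853873879042297), np.float64(2.4758505343335027)) 0.214651924538526 [ 0.06913187 -0.44454793 -0.00085804]
```

View pics/s4.png

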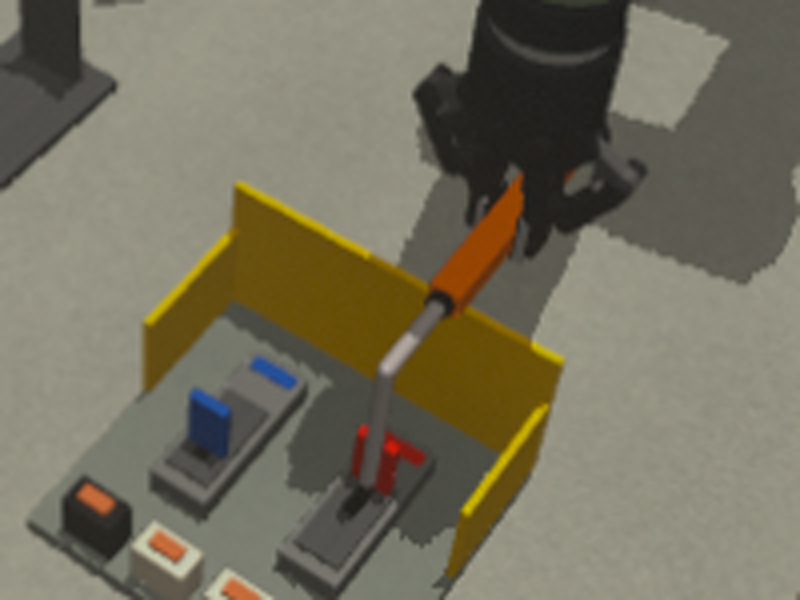

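```bash
python3 - <<'E'
from h import *
z=(.158-G)*1e3; f0=float(np.load('f0.npy')); x=-141.5; log=[]
while x>-162:
    cur=fx(3)[0]-f0
    if cur>7: break
    x-=1.0
    r=move_l(tray(x,44,z),.012,until_force=max(3,9.5-cur))
    if r: x=((get_state()['position']-TRAY[:3])@U)*1e3
    log.append((round(x,1),r,round(fx(3)[0]-f0,1)))
print(log);st=get_state();print(st['clock'],st['position'],st['contact_force'],st['wrist_torque'],x,((st['position']-TRAY[:3])@U)*1e3)
E
```

```text
[(-142.5, False, np.float64(5.3)), (-143.5, False, np.float64(6.5)), (-144.5, False, np.float64(7.1))]
18.675 [0.44244191 0.20836991 0.13942225] [ 8.24861657  1.27115031 -4.81870536] [ 0.21897449 -1.65647011 -0.00404193] -144.5 -142.59579063485216
```

```bash
python3 - <<'E'
from h import *
z=(.158-G)*1e3; f0=float(np.load('f0.npy')); x=-144.5; log=[]
ax=lambda:((get_state()['position']-TRAY[:3])@U)*1e3
while x>-166:
    cur=fx(5)[0]-f0
    if cur>9.7: break
    x-=.6
    move_l(tray(x,44,z),.012,until_force=max(3,11.5-cur))
    log.append((round(x,1),round(ax(),2),round(fx(5)[0]-f0,1)))
print(log)
h=[]
for _ in range(16): h.append((round(float(fx(4)[0]-f0),1),round(ax(),2)))
print(h);st=get_state();print(st['clock'],st['contact_force'],st['finger_gap'])
E
```

```text
[(-145.1, np.float64(-142.64), np.float64(8.8)), (-145.7, np.float64(-142.86), np.float64(9.1)), (-146.3, np.float64(-143.16), np.float64(9.7))]
[(10.0, np.float64(-143.16)), (9.8, np.float64(-143.13)), (9.7, np.float64(-143.12)), (9.9, np.float64(-143.17)), (9.4, np.float64(-143.13)), (9.9, np.float64(-143.14)), (9.7, np.float64(-143.12)), (10.0, np.float64(-143.13)), (10.0, np.float64(-143.16)), (9.9, np.float64(-143.15)), (9.8, np.float64(-143.14)), (9.7, np.float64(-143.13)), (9.9, np.float64(-143.13)), (9.5, np.float64(-143.1)), (9.3, np.float64(-143.14)), (10.0, np.float64(-143.14))]
21.075 [ 9.79605543  1.56186887 -5.84200174] 0.21016446809915254
```

```bash
python3 - <<'E'
from h import *
fs=grab_frame('scene');st=get_state()
rod=[*(st['position']+[0,0,G]),TRAY[3]]
P=np.array([[72.5,0,0],[130,0,0],[130,0,-110]])/1e3
print(((proj(pose(rod,P),fs,fs['cam_to_world'])-[310,210])*5).round().tolist())
cv2.imwrite('pics/s5.png',cv2.resize(fs['img'][210:330,310:470,::-1],(800,600),interpolation=cv2.INTER_CUBIC))
E
```

```text
[[455.0, 319.0], [384.0, 406.0], [361.0, 548.0]]
```

View pics/s5.png

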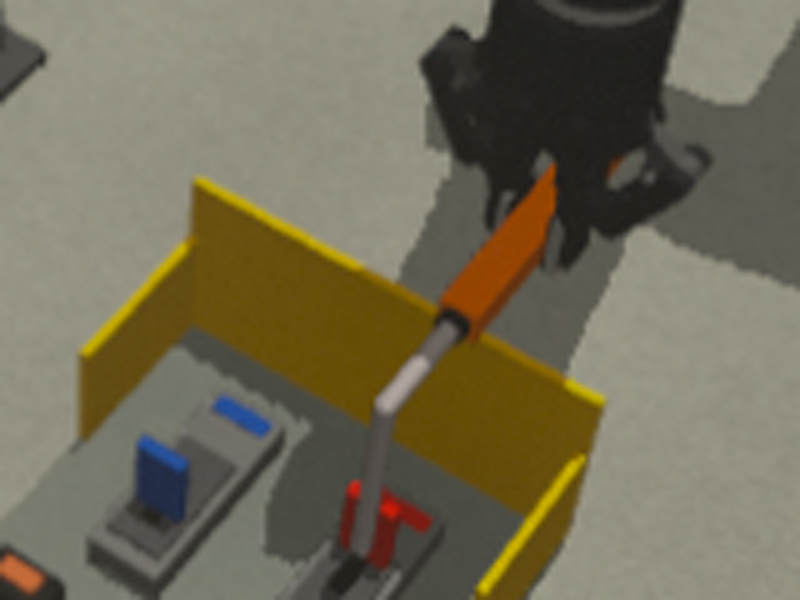

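The pull held at 9.3–10 N for about 1.3 s with the paddle not moving. The picture shows the leg at (375,500) of the crop bearing only on the red paddle. Next: unhook, go back and check the rod's attitude above the stand.

```bash
python3 - <<'E'
from h import *
z=(.158-G)*1e3
move_l(tray(-125,44,z),.05)
print('free f',fx()[0]-float(np.load('f0.npy')))
move_l(tray(-125,44,281-19),.15)
fs=grab_frame('scene');cv2.imwrite('pics/s6.png',fs['img'][:,:,::-1])
o=down(ROD[3]+np.pi/2)
move_l([ROD[0],ROD[1],.261],.2,rot=o)
sleep(.3);st=get_state();print(st['clock'],st['position'],st['contact_force'],st['finger_gap'])
fs=grab_frame('scene')
rod=[*(st['position']+[0,0,G]),ROD[3]]
P=np.array([[72.5,0,0],[130,0,0],[130,0,-110]])/1e3
pr=proj(pose(rod,P),fs,fs['cam_to_world']);c=pr[1].astype(int);o0=c-[80,60]
print(((pr-o0)*5).round().tolist(),o0)
im=cv2.resize(fs['img'][o0[1]:o0[1]+120,o0[0]:o0[0]+160,::-1],(800,600),interpolation=cv2.INTER_CUBIC)
s6=cv2.imread('pics/s6.png')[240:330,320:440];im[:270,440:]=cv2.resize(s6,(360,270))
cv2.imwrite('pics/s7.png',im)
E
```

```text
free f 0.18720645728391228
25.1417 [ 0.49554301 -0.16498501  0.26105755] [ 0.21495771  0.14881753 -1.49335339] 0.2152654059212833
[[489.0, 236.0], [401.0, 300.0], [429.0, 474.0]] [166 117]
```

View pics/s7.png

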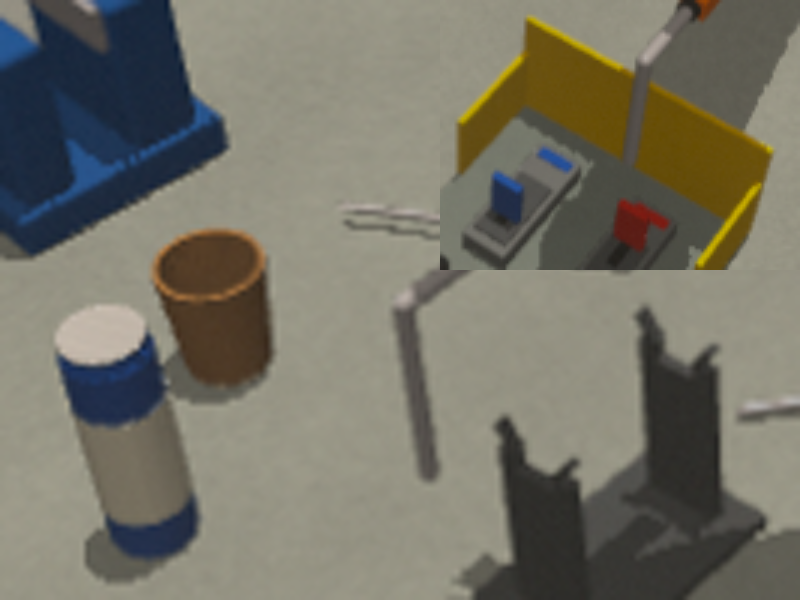

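Bend and tip are within 1 px of prediction, so the rod has not slipped in the grip. Lowering it into the notches.

```bash
python3 - <<'E'
from h import *
x,y=ROD[:2]
print(move_l([x,y,.135],.12,until_force=8),move_l([x,y,.1025],.03,until_force=3))
st=get_state();print(st['clock'],st['position'],st['contact_force'])
let_go();sleep(.3);st=get_state();print(st['clock'],st['contact_force'],st['finger_gap'])
move_l([x,y,.30],.12)
f,T=wrist();ft=grab_frame('top');fs=grab_frame('scene');print(get_state()['clock'])
P=np.array([[72.5,0,10],[-72.5,0,10],[130,0,0]])/1e3
for F,TT in((f,T),(ft,ft['cam_to_world']),(fs,fs['cam_to_world'])):print(proj(pose(ROD,P),F,TT).round().tolist())
cv2.imwrite('pics/e.png',np.hstack([cv2.resize(fs['img'][150:270,230:350,::-1],(400,400)),cv2.resize(f['img'][:,:,::-1],(400,400))]))
E
```

```text
False True
27.3667 [ 0.49523285 -0.16524646  0.1035409 ] [-0.42324862 -0.0994839   4.94519197]
28.325 [-0.49909224 -1.30004641  0.24329633] 1.003025108253851
30.2667
[[320.0, 309.0], [320.0, 119.0], [320.0, 365.0]]
[[371.0, 224.0], [378.0, 284.0], [367.0, 201.0]]
[[269.0, 210.0], [306.0, 180.0], [254.0, 226.0]]
```

View pics/e.png

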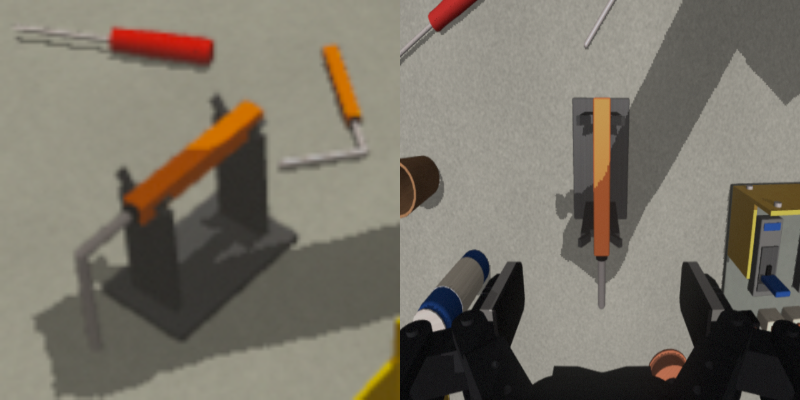

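The rod lies in both notches as at the start, leg hanging free, gripper clear. Handing in.

```bash
python3 -c "
from cell import *
sign_off();print(get_state()['clock'])"
```

```text
the job is handed in; nothing more can be done
the job is handed in; nothing more can be done
```

The job is handed in, at about 30 s on the robot's clock. I took the larger orange rod from the stand, reached over the guard and pulled the red paddle about 32 mm until it stood solid. I then unhooked and laid the rod back in the stand.

- **Pull:** the settled force was 9.3–10.0 N for about 1.3 s, with the paddle not moving. That is well above the 3 N slide drag and the 5 N take-up. An earlier pull towards the stop paused at a brief 7 N change and fell back to about 1.4 N, so I continued in small steps.
- **Vertical force:** the wrist also read about 4–5 N downward during the hold. I took this as friction at the paddle and did not check it separately.
- **Final pictures:** the rod lies in both notches, in line with the stand, as it did at the start. The gripper is open and clear above it. The last view of the switches, just after unhooking, shows the red paddle staying near the guard and the blue switch apparently unmoved.
- **Not measured:** the slide's position could not be read, so "fully home" rests on the force and the lack of further motion.
- **Disagreement:** the wrist camera put the tray about 2–3 mm to one side of where the fixed cameras did. I used the combined fit, weighted to the wrist view.

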